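# Take the barcode scanner from its cradle and aim it at a gift box

## Robot

A 6-joint arm with a two-finger parallel gripper is mounted at the origin on a cart in front of the work surface, level with it; the furniture and walls round the work are solid. World frame = base frame: x ahead of the robot, y to its left, z up, the work surface at z = 0. Lengths are in m, angles in rad, forces in N, time in s.
With the tool pointing down it reaches from about 0.375 to 0.9 m from the base axis. Payload 3.1 kg.
Tool frame: the origin (TCP) lies at the very end of the fingers, on their centre line; the grasp point (between the pads) lies 19 mm behind it (manip.pinch_z is the distance from the TCP to the grasp point, in m); z points along the fingers, y is the direction in which the jaws open and shut (so a half turn about z gives the same grasp; the last joint's range is limited). The gripper opens to 85 mm and grips with 20 to 120 N. Pads are 22 mm wide; open, the fingers measure 114 mm over their backs; the gripper's body (76 mm by 85 mm) begins 54 mm behind the grasp point. The pads swing forward as they close: fully open they stand 13 mm farther back than shut.
Start: joints at [-1.393, 0.527, 1.433, -0, 1.181, -0.178], TCP at [0.218, -0.586, 0.231] pointing down, gripper open.
Joint ranges: [-3.08, 3.08], [-0.75, 2.2], [0.22, 2.44], [-1.43, 4.57], [0, 2.65], [-2.85, 2.85]. Speed limits (rad/s): [2.79, 2.79, 3.14, 3.14, 3.14, 3.14].

## Interface

Orientations are given as a unit quaternion [x, y, z, w].
In Python, from station import manip gives the robot as it stands.
- The arm moves only by the tool drive_tool, never from a script. Its argument "increments" is a list of rows, each a list of 7 numbers: the closure in counts, from 0 (fully open) to 255 (shut), then the shift along the tool's x, y, z in cm, then the turn, a rotation vector about the tool's x, y, z in rad. A call has 1 to 20 rows; each row is the pose to reach, as a shift and turn from the pose commanded when the call began, along the tool's axes at that moment; what a row does not reach only later rows make up. A row lasts 1/10 s, in which the tool goes at most 50 mm and 8.59 degrees, less where a joint would pass 70% of its speed; a pose out of reach is approached as far as the arm can. A call with a gripper value outside its range is refused whole. The fingers move at their own pace and stop on an object; "force" is the grip in N (left out, the last holds). Time passes only in rows, so rows that repeat a pose let the fingers close. It gives the time, the measured TCP pose, the force and the opening at its end, in the units of the state.
- manip.sense(): the state, without advancing time (a new reading comes with each control period).
- manip.snapshot(name): name is "scene" or "top" or "wrist"; returns the picture (480x640x3 uint8, red, green, blue); there is no depth.
- manip.camera_model(name): a dict with "mtx" (3x3 intrinsics, pixels), "cam_to_world" (4x4, takes a point from camera to world coordinates). Camera axes: x right, y down, z forward; pixel columns grow to the right and rows downward; lengths in m; the calibration is good to about 2 mm. A picture is of the moment at which its call begins: read the wrist's pose just before it. camera_model takes no time and is no camera call; for the wrist camera it gives the pose at the moment of the call.
- manip.sign_off(): hands the job in, once; it reports no verdict.
The state is a dict: "t": time; "q": joint angles; "qd": joint speeds; "tau": joint torques, N m; "tcp_pos": TCP position; "tool_rot": TCP orientation; "force": force on the tool from outside, world axes, zero at the start; "ft_torque": the same for the moment, N m; "finger_gap": opening from 0.0 (shut) to 1.0 (fully open).
Only numpy, scipy, OpenCV 4.12 (cv2) and the standard library are available. Lean on these libraries where they do the work, as an engineer would, in place of code of your own. Each camera call takes 0.05 s, during which the arm holds its last target. There are 200 camera calls.

## Task

Take the cordless barcode scanner by its handle, draw it out of its leaning cradle against the sprung catch, turn it and hold it up in the air in front of the yellow gift box so that it reads the barcode on the box: window about 10 cm from the label and pointing at the middle of it, no more than about 45 degrees away from square-on, with the scan line level across all the bars. Finish while still holding the scanner still in this aim, without touching the box with it, and leave the box, mug, bowl and tulip cup where they stand.

Things in the scene. Friction and masses are not known exactly. Their poses are not given: they have to be found in the camera images.
- scanner: Cordless scanner, loose, 160 g, 150 mm long. Origin: centre of its flat nose; z runs up the handle; it reads along -z. Black and grey head 61 (y) x 31 mm (x) up to z = 55 mm, tapering; grey handle with black side grips 36 (y) x 28 mm (x), z = 75 to 150 mm; orange trigger on the -x face. In the cradle: nose down, y level, top leaning about 20 degrees to the cradle's -x side.
- scanner_window (a point): Centre of the dark red scan window in the scanner's nose (same point and axes as scanner). The scan line, bright red in the window, lies along y; reading direction -z.
- scanner_grip (a point): Point on the scanner's axis amid the black side grips, 120 mm from the nose: grasp here across the 36 mm width (fingers closing along the scanner's y), tool straight down or along the handle; 30 mm of handle stand above it.
- cradle: Black charging cradle, fixed: round foot 124 mm across, pocket leaning 0.35 rad toward its -x side (the robot's side at yaw 0), inner 32.5 x 63.5 mm, 46 mm deep, for the scanner's head. Origin: on the table under the pocket floor. A sprung roller catch in the -x wall grips a groove of the head and lets go at a straight pull of about 5 N; 60 mm along the pocket's axis frees it.
- cradle_pocket (a point): Centre of the pocket's floor, 34 mm above the table; axes as cradle (upright, not leaning).
- gift_box: Yellow patterned card gift box, loose, 200 g, 60 mm (x) by 120 mm (y) by 90 mm high (z). Origin: centre of its underside. Its -x face, turned roughly to the robot, carries the white barcode sticker.
- barcode (a point): Centre of the white barcode sticker (70 mm wide, 48 mm high; upright bars over 56 mm by 36 mm) on the gift box's -x face, 48 mm above the box's underside, 30.5 mm in front of its middle; axes as gift_box, so the sticker faces along -x and the row of bars runs along y.
- mug: Bystander: white mug, 82 mm across and 94 mm high, standing beside the gift box. Origin: centre of its underside.
- bowl: Bystander: speckled beige bowl, 115 mm across and 59 mm high. Origin: centre of its underside.
- tulip: Bystander: orange tulip-shaped tea-light cup, 74 mm across and 87 mm high. Origin: centre of its underside.
Mind the look-alikes: they are no part of the job. Several things have the shape of the cradle; the one meant has the colours described above.

How it is judged:
On the way:
1. the scanner, held by the fingers, is drawn clear out of the cradle's pocket (distance between scanner_window and cradle_pocket above 0.06 m and contact force between the fingers and scanner above 1 N and contact force between scanner and cradle below 0.1 N), for 0.1 s.
At the end, for the whole second after the job is handed in: Fingers hold the scanner still, 50 mm or more up, off cradle and box; label centre 60-150 mm straight out of the window, within 14 mm across and 16 mm along the line; aim within 0.90 rad of square-on, line within 0.35 rad of the row of bars; box within 12 mm, bystanders 15 mm, of their start (contact force between the fingers and scanner above 1 N and contact force between scanner and cradle below 0.1 N and contact force between scanner and gift_box below 0.1 N and height (world z) of each of scanner_window, scanner_grip above 0.05 m and z of barcode in the frame of scanner_window between -0.15 and -0.06 m and x of barcode in the frame of scanner_window between -0.014 and 0.014 m and y of barcode in the frame of scanner_window between -0.016 and 0.016 m and x of scanner_window in the frame of gift_box below -0.05 m and angle between the z axis of scanner_window and the x axis of barcode, either way round below 0.9 rad and angle between the y axis of scanner_window and the y axis of barcode, either way round below 0.35 rad and linear speed of scanner below 0.03 m/s and distance of gift_box from where it was at the start of the episode below 0.012 m and angle between gift_box's own z axis and vertical below 0.05 rad and distance of each of mug, bowl, tulip from where it was at the start of the episode below 0.015 m); the arm keeps its last pose, push and grip.
It fails at once if the gift box is pushed or knocked over (distance of gift_box from where it was at the start of the episode above 0.02 m or angle between gift_box's own z axis and vertical above 0.2 rad).
It fails at once if the scanner is dropped on the table (height (world z) of scanner_grip below 0.04 m).
It fails at once if mug, bowl or tulip cup is displaced (distance of any of mug, bowl, tulip from where it was at the start of the episode above 0.03 m).
It also fails if it takes over 32 s, if anything falls off the work surface, if the arm or the gripper's body presses on something with over 40 N, if the wrist force passes 120 N, or if a joint passes its speed limit or range.

## Working session

There is one attempt and no reset: what is moved stays moved. The work goes in short steps, Python scripts to look and compute and a tool call to move; the robot and the scene stay as the last step left them, time stands still between calls to the robot, and variables do not carry over. Pictures are saved under pics/ and viewed, about 8 in all and at most 12, crops included, and the job is handed in when it is done.

Besides the shell and the picture viewer there is one more tool, called after "Call:" as name(argument=value, ...), one argument or row to a line, values as JSON. drive_tool: Moves the arm, as the interface text tells. Its arguments: {"type":"object","properties":{"increments":{"type":"array","items":{"type":"array","items":{"type":"number"}}},"force":{"type":"number"}},"required":["increments"]}

```bash
mkdir -p pics; ls; python3 - <<'E'
from station import manip
import cv2,numpy as np
for n in ("scene","top"):
    im=manip.snapshot(n); cv2.imwrite(f"pics/{n}0.png",im[:,:,::-1])
    c=manip.camera_model(n); print(n,np.round(c["mtx"],1).tolist(),np.round(c["cam_to_world"],3).tolist())
s=manip.sense();print({k:np.round(v,3).tolist() for k,v in s.items()},manip.pinch_z)
E
```

```text
pics
scene [[435.0, 0.0, 315.7], [0.0, 435.0, 238.0], [0.0, 0.0, 1.0]] [[-0.868, -0.291, 0.402, 0.123], [-0.496, 0.475, -0.727, 0.745], [0.02, -0.831, -0.557, 0.657], [0.0, 0.0, 0.0, 1.0]]
top [[505.8, 0.0, 320.3], [0.0, 505.8, 239.0], [0.0, 0.0, 1.0]] [[-0.059, -0.977, 0.205, 0.254], [-0.998, 0.059, -0.009, 0.022], [-0.003, -0.205, -0.979, 1.393], [0.0, 0.0, 0.0, 1.0]]
{'t': 0.1, 'q': [-1.393, 0.528, 1.434, 0.0, 1.181, -0.178], 'qd': [-0.001, -0.001, -0.002, -0.002, -0.002, -0.001], 'tau': [-0.0, -44.33, -17.859, -0.0, 0.004, 0.0], 'tcp_pos': [0.218, -0.585, 0.23], 'tool_rot': [0.984, 0.177, 0.0, -0.001], 'force': [-0.273, -0.209, 0.448], 'ft_torque': [-0.035, 0.03, 0.078], 'finger_gap': 1.001} 0.0187
```

View pics/scene0.png

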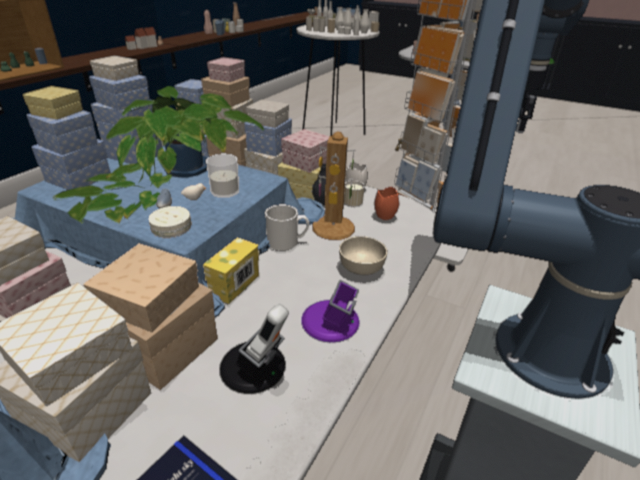

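View pics/top0.png

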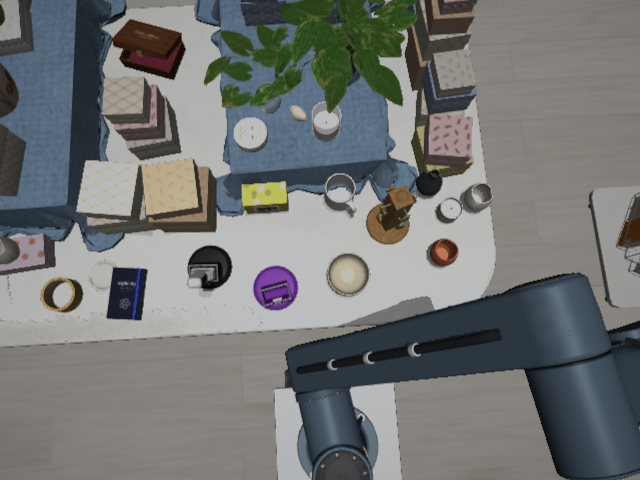

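Candidates for the cradle in the top view are the black one holding the scanner at (209,268), the purple empty one at (275,288) and the wooden one at (389,220). I choose the black one. The yellow box is at (265,197), the mug at (340,192), the bowl at (348,274) and the tulip at (443,252). Next is a close crop to check this.

```bash
python3 - <<'E'
import cv2,numpy as np
s=cv2.imread("pics/scene0.png");t=cv2.imread("pics/top0.png")
def c(im,x,y,w,h): return cv2.resize(im[y:y+h,x:x+w],(400,300),interpolation=cv2.INTER_CUBIC)
o=np.vstack([np.hstack([c(t,180,240,80,60),c(t,230,165,80,60)]),np.hstack([c(s,210,300,100,75),c(s,190,230,80,60)])])
cv2.imwrite("pics/crop0.png",o)
E
```

```text
(no output)
```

View pics/crop0.png

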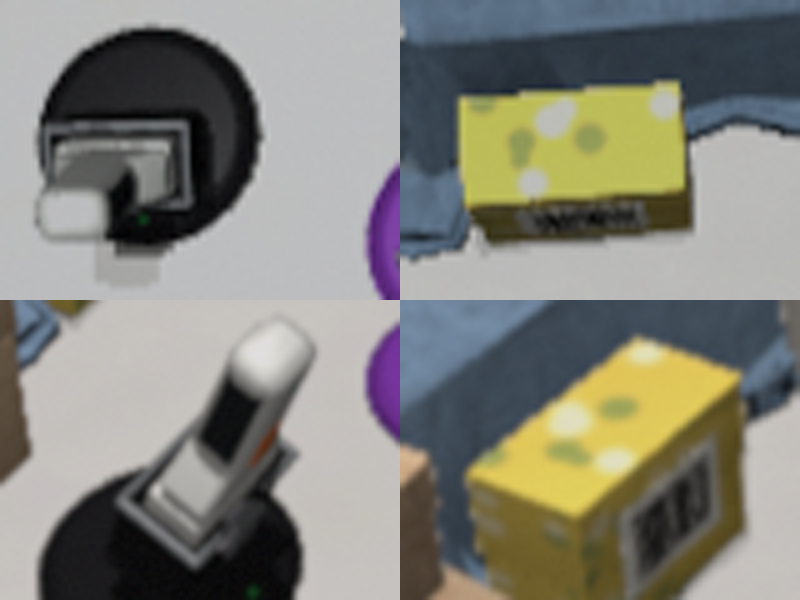

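The crop confirms it: a black foot with the grey and black scanner in its pocket, orange trigger on the robot's side, and the barcode on the box's near face. Now I fit the poses.

```bash
cat > h.py <<'E'
import numpy as np
from station import manip
from scipy.spatial.transform import Rotation as R
def proj(n,P,c=None):
    c=c or manip.camera_model(n); T=np.linalg.inv(np.array(c["cam_to_world"])); p=T[:3,:3]@np.array(P).T+T[:3,3:]
    u=np.array(c["mtx"])@p; return (u[:2]/u[2]).T
def cradleT(x,y,w): # scanner pose in the cradle
    return R.from_euler('z',w)*R.from_euler('y',-0.35), np.array([x,y,.034])
def yawpts(x,y,w,P): return R.from_euler('z',w).apply(P)+[x,y,0]
E
python3 - <<'E'
from h import *
from scipy.optimize import least_squares
C={n:manip.camera_model(n) for n in("scene","top")}
T=.09
box=[[.03,.06,T],[.03,-.06,T],[-.03,-.06,T],[-.03,.06,T]]
lab=[[-.0305,s*.035,.048+h*.024] for s,h in((1,1),(-1,1),(-1,-1),(1,-1))]
tp=[(242,184.4),(286,181.6),(287,203),(243.2,206.4)]
sp=[(204,264.4),(237,237.6),(258,245.6),(226,273.6),(234,272.4),(253.6,257.6),(253.2,275),(235,290)]
def f(p): return np.r_[(proj("top",yawpts(*p,box),C["top"])-tp).ravel(),(proj("scene",yawpts(*p,box+lab),C["scene"])-sp).ravel()]
r=least_squares(f,[.5,.15,0],loss='soft_l1');print("box",r.x,np.round(f(r.x).reshape(-1,2),1).tolist())
def g(p):
    x,y,w,e=p; Rr,t=cradleT(x,y,w)
    q=lambda sx,sy:[sx*(.01625+e),sy*(.03175+e),.046]
    A=Rr.apply([q(1,1),q(1,-1),q(-1,-1),[0,0,.15]])+t
    B=Rr.apply([q(1,1),q(-1,1),q(-1,-1),[0,0,.15]])+t
    return np.r_[(proj("top",A,C["top"])-[(188,264.4),(217.6,263.4),(219,282),(194.4,282.8)]).ravel(),(proj("scene",B,C["scene"])-[(239.5,349),(261,367),(284,337.5),(278.7,312.5)]).ravel()]
r=least_squares(g,[.45,.25,0,.004],loss='soft_l1');print("cradle",r.x,np.round(g(r.x).reshape(-1,2),1).tolist())
print("footpx",proj("top",[[*r.x[:2],.01]],C["top"]))
for n,px,z in(("mug",(340,188),.09),("bowl",(348,274),.059),("tulip",(443,252),.087)):
    c=C["top"];M=np.array(c["cam_to_world"]);d=M[:3,:3]@np.linalg.inv(c["mtx"])@[*px,1];print(n,M[:3,3]+d*(z-M[2,3])/d[2])
E
```

```text
box [0.65962576 0.1552673  0.01739847] [[-1.3, 0.4], [-0.8, -0.1], [-0.4, -0.1], [-1.5, -0.1], [-0.7, -0.5], [0.7, -0.6], [0.9, -1.2], [-0.4, -0.9], [-0.0, 0.7], [-0.5, -1.2], [1.2, -1.9], [0.8, 0.2]]
cradle [ 0.47173251  0.32252687 -0.0206196   0.00732666] [[-0.5, 0.8], [-0.2, 0.6], [-0.4, -0.4], [-0.7, -0.3], [-0.3, 0.2], [-0.4, -0.5], [2.7, -0.4], [0.1, -3.2]]
footpx [[208.73772577 271.13999925]]
mug [ 0.66357231 -0.05053399  0.09      ]
bowl [ 0.4341967  -0.05741819  0.059     ]
tulip [ 0.47345696 -0.30840082  0.087     ]
```

```bash
cat >> h.py <<'E'
def down(w): return R.from_euler('z',w)*R.from_quat([1,0,0,0])
def inc(p,r=None):
    s=manip.sense(); r0=R.from_quat(s["tool_rot"]); r=r or r0
    d=r0.inv().apply(np.array(p)-s["tcp_pos"])*100; return np.round(np.r_[d,(r0.inv()*r).as_rotvec()],3).tolist()
E
python3 - <<'E'
from h import *
for p,w in(([.36,-.40,.30],1.0),([.43,-.15,.30],1.8),([.45,.1,.28],2.5),([.432,.323,.25],np.pi-.02)): print(inc(p,down(w)))
E
```

```text
[19.75, -12.396, -6.926, -0.002, -0.001, -0.643]
[35.04, -33.377, -6.881, -0.001, -0.002, -1.443]
[45.645, -56.101, -4.834, -0.001, -0.002, -2.143]
[51.745, -77.619, -1.791, -0.0, -0.003, -2.765]
```

Call:
drive_tool(
  increments=[
    [0,19.75,-12.4,-6.9,0,0,-0.64],
    [0,19.75,-12.4,-6.9,0,0,-0.64],
    [0,19.75,-12.4,-6.9,0,0,-0.64],
    [0,19.75,-12.4,-6.9,0,0,-0.64],
    [0,19.75,-12.4,-6.9,0,0,-0.64],
    [0,35,-33.4,-6.9,0,0,-1.44],
    [0,35,-33.4,-6.9,0,0,-1.44],
    [0,35,-33.4,-6.9,0,0,-1.44],
    [0,35,-33.4,-6.9,0,0,-1.44],
    [0,35,-33.4,-6.9,0,0,-1.44],
    [0,45.6,-56.1,-4.8,0,0,-2.14],
    [0,45.6,-56.1,-4.8,0,0,-2.14],
    [0,45.6,-56.1,-4.8,0,0,-2.14],
    [0,45.6,-56.1,-4.8,0,0,-2.14],
    [0,45.6,-56.1,-4.8,0,0,-2.14],
    [0,51.7,-77.6,-1.8,0,0,-2.765],
    [0,51.7,-77.6,-1.8,0,0,-2.765],
    [0,51.7,-77.6,-1.8,0,0,-2.765],
    [0,51.7,-77.6,-1.8,0,0,-2.765],
    [0,51.7,-77.6,-1.8,0,0,-2.765],
  ],
)

```text
t: 2.1
tcp_pos: [0.4306, 0.3249, 0.2485]
tool_rot: [0.007, 1.0, 0.0, -0.0]
force: [0.4, 0.1, 0.6]
finger_gap: 1.001
```

```bash
python3 - <<'E'
from h import *
import cv2
s=manip.sense();print(np.round(s["q"],3),s["tcp_pos"],s["tool_rot"])
c=manip.camera_model("wrist"); im=manip.snapshot("wrist")[:,:,::-1].copy(); t=manip.snapshot("top")[:,:,::-1].copy()
cv2.imwrite("pics/w1raw.png",im);np.savez("w1.npz",**{k:np.array(v) for k,v in c.items()})
Rr,tt=cradleT(.4717,.3225,-.02)
P=Rr.apply([[0,0,.15],[0,0,.12]]+[[a*.01625,b*.03175,.046] for a,b in((1,1),(1,-1),(-1,-1),(-1,1))]+[[a*.014,b*.018,.15] for a,b in((1,1),(1,-1),(-1,-1),(-1,1))])+tt
for i,u in enumerate(proj("wrist",P,c)): cv2.circle(im,tuple(np.round(u).astype(int).tolist()),3,[(0,0,255),(255,0,0),(0,255,0)][min(i//2,1) if i<6 else 2],-1)
cv2.imwrite("pics/w1.png",im);print(np.round(c["cam_to_world"],3).tolist(),np.round(proj("wrist",P,c)).tolist())
E
```

```text
[ 4.390e-01  3.920e-01  1.627e+00  1.000e-03  1.124e+00 -1.117e+00] [0.43060378 0.32487368 0.24853275] [ 7.35047563e-03  9.99972887e-01  4.39840264e-05 -4.39651193e-04]
[[0.014, 0.962, 0.273, 0.361], [1.0, -0.013, -0.004, 0.325], [-0.0, 0.273, -0.962, 0.392], [0.0, 0.0, 0.0, 1.0]] [[323.0, 241.0], [323.0, 245.0], [362.0, 272.0], [283.0, 272.0], [284.0, 232.0], [362.0, 232.0], [355.0, 266.0], [290.0, 266.0], [291.0, 216.0], [355.0, 216.0]]
```

View pics/w1.png

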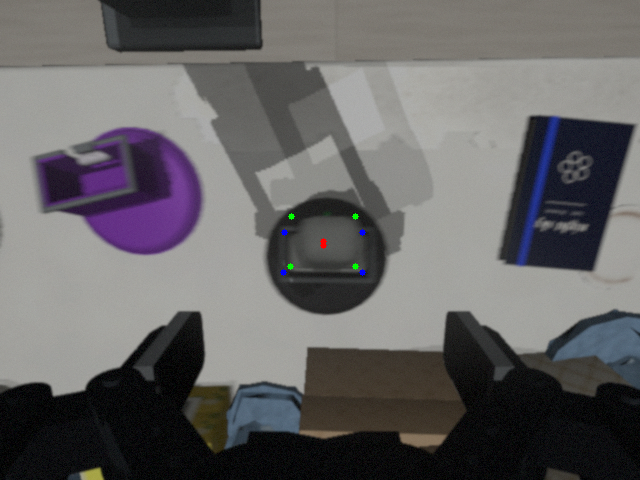

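```bash
python3 - <<'E'
import cv2
im=cv2.imread("pics/w1raw.png")[190:320,250:400]
im=cv2.convertScaleAbs(cv2.resize(im,(690,598),interpolation=cv2.INTER_CUBIC),alpha=1.8,beta=10);cv2.imwrite("pics/w1c.png",im)
E
```

```text
(no output)
```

View pics/w1c.png

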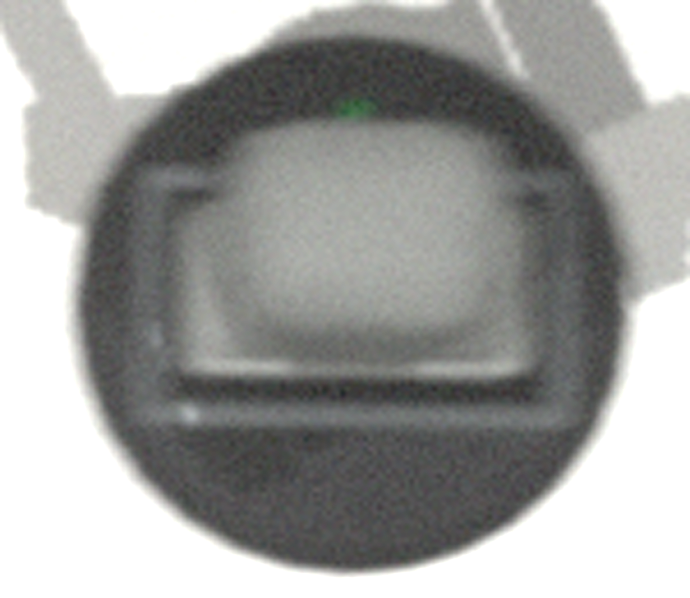

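The handle centre is at about (328,240) and the rim centre at (328,255). That is 4 mm further in +y than the fit, so I shift slightly, descend and close.

Call:
drive_tool(
  increments=[
    [0,0,0.15,4,0,0,0],
    [0,0,0.15,8,0,0,0],
    [0,0,0.15,11,0,0,0],
    [0,0,0.15,12.3,0,0,0],
    [0,0,0.15,12.3,0,0,0],
    [0,0,0.15,12.3,0,0,0],
  ],
  force=80,
)

```text
t: 2.8
tcp_pos: [0.4321, 0.3231, 0.1265]
tool_rot: [0.01, 1.0, -0.0, -0.0]
force: [-0.1, 0.3, 0.3]
finger_gap: 0.997
```

Call:
drive_tool(
  increments=[
    [255,0,0,0,0,0,0],
    [255,0,0,0,0,0,0],
    [255,0,0,0,0,0,0],
    [255,0,0,0,0,0,0],
    [255,0,0,0,0,0,0],
    [255,0,0,0,0,0,0],
    [255,0,0,0,0,0,0],
    [255,0,0,0,0,0,0],
    [255,0,0,0,0,0,0],
    [255,0,0,0,0,0,0],
  ],
  force=80,
)

```text
t: 3.8
tcp_pos: [0.4322, 0.3239, 0.1273]
tool_rot: [0.01, 1.0, 0.0, 0.001]
force: [-0.6, 0.3, 6.5]
finger_gap: 0.409
```

Call:
drive_tool(
  increments=[
    [255,0.17,0,-0.47,0,0,0],
    [255,0.34,0,-0.94,0,0,0],
    [255,0.69,0,-1.88,0,0,0],
    [255,1.03,0,-2.82,0,0,0],
    [255,1.37,0,-3.76,0,0,0],
    [255,1.72,0,-4.7,0,0,0],
    [255,2.06,0,-5.64,0,0,0],
    [255,2.4,0,-6.58,0,0,0],
    [255,2.75,0,-7.52,0,0,0],
    [255,3.1,0,-8.5,0,0,0],
    [255,3.1,0,-8.5,0,0,0],
    [255,3.1,0,-8.5,0,0,0],
  ],
  force=80,
)

```text
t: 5.0
tcp_pos: [0.4007, 0.3242, 0.2115]
tool_rot: [0.01, 1.0, 0.0, 0.0]
force: [0.3, -0.1, -2.1]
finger_gap: 0.41
```

```bash
python3 - <<'E'
from h import *
import cv2
s=manip.sense();print(np.round(s["q"],3),s["tcp_pos"],s["tool_rot"],s["force"],s["finger_gap"])
im=manip.snapshot("scene")[:,:,::-1]; t=manip.snapshot("top")[:,:,::-1]
cv2.imwrite("pics/s2.png",im);cv2.imwrite("pics/t2.png",t)
Rt=R.from_quat(s["tool_rot"])
g=np.array(s["tcp_pos"])+Rt.apply([0,0,-.019]); Rs,_=cradleT(0,0,-.02); W=g+Rs.apply([0,0,-.12]);print("win est",W)
o=np.hstack([cv2.resize(im[230:380,200:350],(400,400),interpolation=cv2.INTER_CUBIC),cv2.resize(t[220:320,150:250],(400,400),interpolation=cv2.INTER_CUBIC)])
for n,(x0,y0,k,ox) in {"scene":(200,230,400/150,0),"top":(150,220,4,400)}.items():
    for u in proj(n,Rs.apply([[0,0,0],[0,0,.12],[0,.03,0],[0,-.03,0]])+W): cv2.circle(o,(int((u[0]-x0)*k+ox),int((u[1]-y0)*k)),3,(0,0,255),-1)
cv2.imwrite("pics/c2.png",o)
E
```

```text
[ 0.463  0.408  1.727  0.     1.007 -1.088] [0.40071829 0.32424643 0.21154674] [9.85823852e-03 9.99951387e-01 1.03497262e-04 1.67208384e-04] [ 0.25540945 -0.05860512 -2.12969782] 0.4103631662607092
win est [0.44185141 0.32341966 0.11782201]
```

View pics/c2.png

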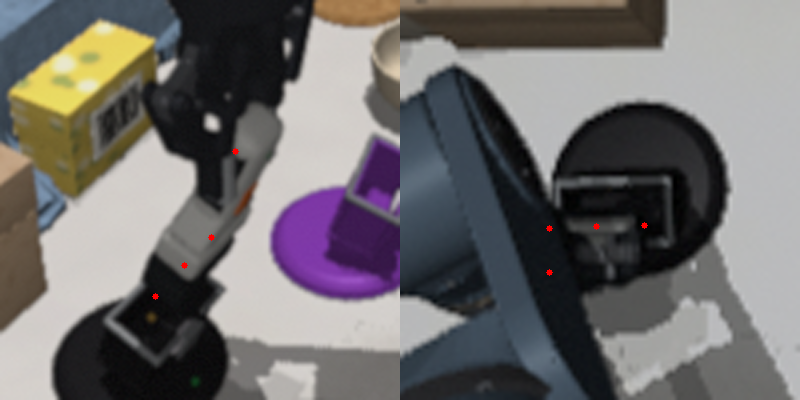

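The scanner is out of the pocket and in the fingers (weight −2.1 N). In the scene crop its nose is near (170,285). My estimate was (184,265), so the pose in the grip needs a check near the final aim. Now the moves.

```bash
cat >> h.py <<'E'
BOX=(.6596,.1553,.0174)
def target(Rrel,trel,pitch,dist,lift=0,dx=0):
    Rs=R.from_euler('z',BOX[2])*R.from_euler('y',-(np.pi/2-pitch)); L=yawpts(*BOX,[[-.0305,0,.048]])[0]
    W=L+Rs.apply([0,0,dist])+[dx,0,lift]; Rt=Rs*Rrel.inv(); return W-Rt.apply(trel),Rt
E
python3 - <<'E'
from h import *
s=manip.sense();Rt=R.from_quat(s["tool_rot"]);Rs,_=cradleT(0,0,-.02);Rrel=Rt.inv()*Rs;trel=np.array([0,0,-.019])+Rrel.apply([0,0,-.12])
np.savez("rel.npz",q=Rrel.as_quat(),t=trel)
for a in((.66,.1,.04,-.05),(.66,.1,0,0)):
    p,r=target(Rrel,trel,*a);print(p,r.as_quat(),inc(p,r))
E
```

```text
[0.41542492 0.15191381 0.20678859] [-0.00834205  0.9610093   0.00221291  0.27638132] [-1.824, -17.181, 0.422, -0.01, -0.561, -0.036]
[0.46542492 0.15191381 0.16678859] [-0.00834205  0.9610093   0.00221291  0.27638132] [-6.826, -17.08, 4.418, -0.01, -0.561, -0.036]
```

Call:
drive_tool(
  increments=[
    [255,0,-1,-2,0,0,0],
    [255,0,-4,-4,0,-0.1,0],
    [255,-0.5,-7,-4,0,-0.2,-0.01],
    [255,-1,-10,-3,0,-0.3,-0.02],
    [255,-1.5,-13,-2,0,-0.4,-0.03],
    [255,-1.8,-15.5,-1,0,-0.48,-0.036],
    [255,-1.8,-17,0,-0.01,-0.53,-0.036],
    [255,-1.8,-17.2,0.4,-0.01,-0.56,-0.036],
    [255,-1.8,-17.2,0.4,-0.01,-0.56,-0.036],
    [255,-1.8,-17.2,0.4,-0.01,-0.56,-0.036],
  ],
)

```text
t: 6.1
tcp_pos: [0.4145, 0.1512, 0.2063]
tool_rot: [-0.008, 0.961, 0.001, 0.275]
force: [-0.8, 0.5, -1.9]
finger_gap: 0.414
```

```bash
python3 - <<'E'
from h import *
import cv2
s=manip.sense();print(np.round(s["q"],3),s["tcp_pos"],s["tool_rot"],s["force"],s["finger_gap"])
d=np.load("rel.npz");Rt=R.from_quat(s["tool_rot"]);Rs=Rt*R.from_quat(d["q"]);W=np.array(s["tcp_pos"])+Rt.apply(d["t"]);print(W,Rs.as_matrix()[:,2])
P=Rs.apply([[a*.0155,b*.0305,z] for z in(0,.055) for a,b in((1,1),(1,-1),(-1,-1),(-1,1))]+[[a*.014,b*.018,z] for z in(.075,.15) for a,b in((1,1),(1,-1),(-1,-1),(-1,1))])+W
o=[]
for n,k in(("scene",4),("wrist",1.25)):
    c=manip.camera_model(n);im=manip.snapshot(n)[:,:,::-1].copy();cv2.imwrite(f"pics/{n}3.png",im)
    u=proj(n,P,c)
    x0,y0=(int(u[:,0].mean())-50,int(u[:,1].mean())-75) if n=="scene" else (160,0)
    w,h=(100,150) if n=="scene" else (320,480)
    print(n,x0,y0,np.round(u).tolist())
    a=cv2.convertScaleAbs(cv2.resize(im[y0:y0+h,x0:x0+w],(400,600),interpolation=cv2.INTER_CUBIC),alpha=1.5)
    for v in u: cv2.circle(a,(int((v[0]-x0)*k),int((v[1]-y0)*k)),3,(0,0,255),-1)
    o.append(a)
cv2.imwrite("pics/c3.png",np.hstack(o))
E
```

```text
[ 0.142  0.248  2.281 -0.853  0.09  -0.614] [0.41445582 0.1512049  0.20626475] [-0.00841067  0.96143194  0.00144314  0.27491054] [-0.75505982  0.45271055 -1.93551498] 0.414023690537577
[0.49897312 0.15257207 0.14852783] [-0.78800444 -0.01256466  0.61554134]
scene 269 168 [[282.0, 255.0], [298.0, 240.0], [306.0, 253.0], [290.0, 268.0], [301.0, 248.0], [317.0, 232.0], [325.0, 245.0], [310.0, 261.0], [312.0, 242.0], [322.0, 233.0], [329.0, 245.0], [320.0, 254.0], [343.0, 230.0], [351.0, 220.0], [359.0, 233.0], [351.0, 243.0]]
wrist 160 0 [[372.0, 333.0], [276.0, 333.0], [277.0, 284.0], [372.0, 284.0], [386.0, 349.0], [264.0, 349.0], [264.0, 287.0], [385.0, 287.0], [365.0, 354.0], [285.0, 354.0], [285.0, 292.0], [364.0, 292.0], [394.0, 410.0], [258.0, 409.0], [259.0, 303.0], [392.0, 303.0]]
```

View pics/c3.png

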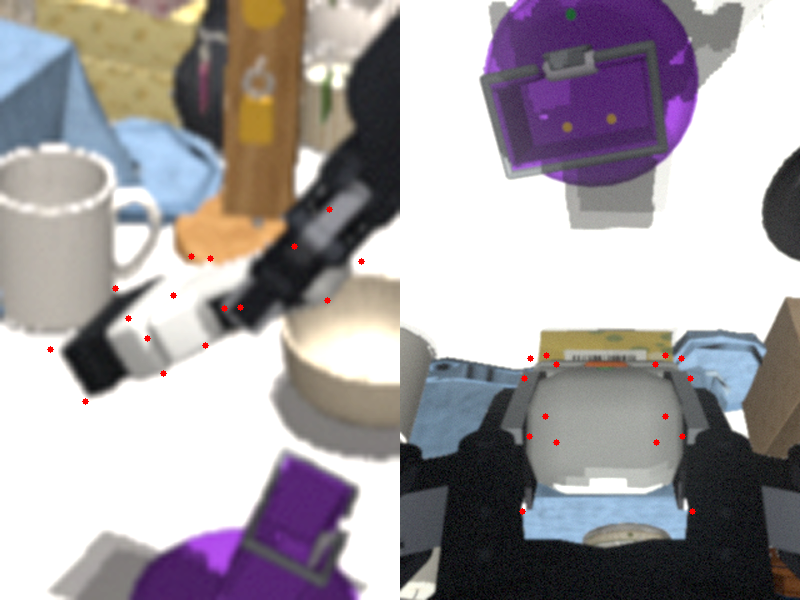

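Left: the predicted scanner outline matches the image to about 3 mm (nose near crop (75,372), lower edge on the dots). Right: the label and handle share the centre column (602 vs 604). q5 is small, at 0.09, so I use a slightly steeper aim of 40°.

```bash
python3 - <<'E'
from h import *
d=np.load("rel.npz")
p,r=target(R.from_quat(d["q"]),d["t"],.70,.1,0,0);print(p,inc(p,r))
E
```

```text
[0.47030541 0.15199874 0.17324001] [-2.854, -0.06, 5.78, -0.001, 0.039, -0.0]
```

Call:
drive_tool(
  increments=[
    [255,-0.5,0,1,0,0.039,0],
    [255,-1,0,2,0,0.039,0],
    [255,-1.5,0,3,0,0.039,0],
    [255,-2,0,4,0,0.039,0],
    [255,-2.4,0,5,0,0.039,0],
    [255,-2.85,-0.05,5.8,0,0.039,0],
    [255,-2.85,-0.05,5.8,0,0.039,0],
    [255,-2.85,-0.05,5.8,0,0.039,0],
    [255,-2.85,-0.05,5.8,0,0.039,0],
    [255,-2.85,-0.05,5.8,0,0.039,0],
  ],
)

```text
t: 7.2
tcp_pos: [0.4699, 0.1523, 0.1736]
tool_rot: [-0.008, 0.966, 0.002, 0.258]
force: [-0.1, -0.2, -1.6]
finger_gap: 0.412
```

```bash
python3 - <<'E'
from h import *
import cv2
s=manip.sense();print(np.round(s["q"],3),s["tcp_pos"],np.abs(s["qd"]).max(),s["force"],s["finger_gap"])
d=np.load("rel.npz");Rt=R.from_quat(s["tool_rot"]);Rs=Rt*R.from_quat(d["q"]);W=np.array(s["tcp_pos"])+Rt.apply(d["t"])
L=yawpts(*BOX,[[-.0305,0,.048]])[0];print(W,"label in window",Rs.inv().apply(L-W))
B=R.from_euler('z',BOX[2]).as_matrix();M=Rs.as_matrix();print(np.arccos(abs(M[:,2]@B[:,0])),np.arccos(abs(M[:,1]@B[:,1])))
P=Rs.apply([[a*.0155,b*.0305,0] for a,b in((1,1),(1,-1),(-1,-1),(-1,1))]+[[0,0,-.05],[0,0,-.1]])+W
Q=yawpts(*BOX,[[-.0305,a*.035,.048+b*.024] for a,b in((1,1),(1,-1),(-1,-1),(-1,1))])
o=[]
for n,k,x0,y0 in(("scene",4,205,215),("wrist",2.5,240,200)):
    c=manip.camera_model(n);im=manip.snapshot(n)[:,:,::-1].copy();w,h=int(400/k),int(600/k)
    a=cv2.convertScaleAbs(cv2.resize(im[y0:y0+h,x0:x0+w],(400,600),interpolation=cv2.INTER_CUBIC),alpha=1.4)
    for j,v in enumerate(proj(n,np.r_[P,Q],c)): cv2.circle(a,(int((v[0]-x0)*k),int((v[1]-y0)*k)),3,(0,0,255) if j<6 else (255,0,255),-1)
    o.append(a)
cv2.imwrite("pics/c4.png",np.hstack(o))
E
```

```text
[ 0.118  0.378  2.18  -0.664  0.082 -0.821] [0.46987773 0.15234866 0.1735627 ] 0.0036917233766392632 [-0.12801815 -0.24513667 -1.55829024] 0.41243912658007087
[0.55226784 0.15378075 0.11283038] label in window [-0.00018664 -0.00034055 -0.10053704]
0.698956899310013 0.00014203600205354273
```

View pics/c4.png

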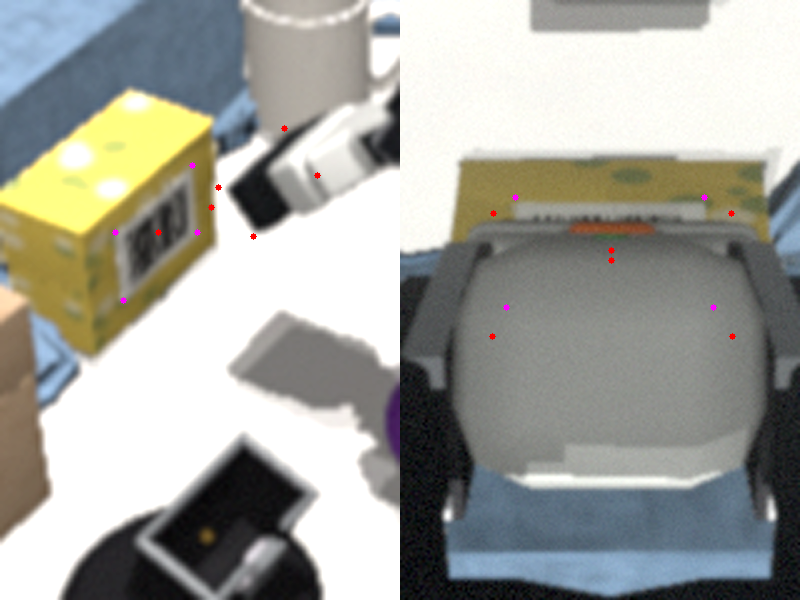

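The label corners in the scene crop agree with the prediction within about 3 crop px (<2 mm). The nose sits about 4 mm shorter along its axis, so the distance is about 104 mm. In the wrist view the label centre (609) and handle centre (611) line up. The arm is still and nothing is being touched, so I hand the job in.

```bash
python3 -c "
from station import manip
print(manip.sign_off())
s=manip.sense();print(s['t'],s['tcp_pos'],s['finger_gap'])"
```

```text
the job is handed in; nothing more can be done
None
the job is handed in; nothing more can be done
```

I gripped the scanner across its handle, drew it out of the black cradle along the pocket's axis, and now hold it still in front of the gift box's barcode. I handed the job in at about 7.3 s; the hand-in reports no verdict.

Last checks before handing in:
- **Aim:** by my pose estimate the label centre lies 100 mm straight out of the window and less than 1 mm off its axis. The aim is 0.70 rad (40°) from square-on and the scan line is level with the bars.
- **Distance:** the picture puts the nose about 4 mm farther back than that estimate, so the real distance is nearer 104 mm, still within the range. The label and handle positions agreed with the pictures to about 2–3 mm.
- **Hold:** the arm was still and the gripper opening steady. The force reading was about 1.6 N downward, roughly the scanner's weight.
- **Surroundings:** the scanner stood clear of the box, which was where I had first measured it. I did not measure the mug, bowl and tulip cup again; the arm kept clear of them.

One wrist joint (joint 5) ended at 0.08 rad, close to its lower limit of 0 but within range.

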